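# Load a filter cassette into the shop air cleaner

### The job

Change the air cleaner's filter: while the empty grey cassette still stands on the bench, set the pleated filter block upright in it, right down on its floor. Then bring the loaded cassette to the air cleaner's loading tray as one unit, put it down between the rails and slide it under the hood, fully home against the stop, and let go. Leave the other things on the bench where they are.

Things in the scene. Friction and masses are not known exactly. Their poses are not given: they have to be found in the camera images.
- filter: Pleated white filter block, rigid, 41 (x) x 150 (y) x 70 mm tall (z), about 0.2 kg, standing on the bench on its 41 x 150 face. Origin: centre of its underside; y along its length, z up. It goes into the cassette lengthwise, either way round; it then stands 30 mm proud of the cassette's rim and can be gripped there across its 41 mm width.
- cassette: Grey open-topped tray 56 (x) x 170 (y) x 45 mm tall, 0.25 kg, on the bench; may have swapped places with the filter. Walls 4, floor 5 mm; inside 48 x 162, 40 deep: the filter has 3.5 mm play at each side, 6 at each end. Origin: centre of underside; y along its length, z up. Ends alike: either may lead. Grip from above across the 56 mm, outside the long walls, filter inside.
- cleaner: Grey air cleaner, fixed. Body 240 (x) x 200 (y) x 180 mm tall, at y = -115 to -315 mm. Origin: on the bench under the middle of the fully home cassette; z up; the cassette slides in towards -y. The steel loading tray lies at y = -85 to +150 mm, 130 mm wide, its floor 10 mm above the bench, its +y end open.
- home (a point): On the tray's floor, 10 mm above the air cleaner's origin, axes as the air cleaner's: where the cassette's origin lies when fully home, its end on the stop and 35 mm under the hood. To clear the hood from above, put the cassette down 40 to 60 mm towards +y of here, then slide it; that takes a few newtons until the stop is met.
- tray_end (a point): Middle of the tray floor's open end, 150 mm towards +y of home. The two dark rails along the tray are 10 mm thick, 12 mm high above its floor and 64 mm apart inside (4 mm play each side of the cassette); over the 50 mm nearest this end they flare to about 86 mm apart.
- hood (a point): Middle of the hood's front edge, on its top: 50 mm towards -y of home, 107 mm above the bench. The hood is 130 mm wide, reaches from here back to the body, and its opening is 64 mm wide and 85 mm high above the tray floor. The rigid stop wall is inside, 35 mm behind this edge.
- tape_roll: Bystander, to be left alone: cardboard-coloured roll of tape lying flat, 110 mm across, 48 tall.
- tape_measure: Bystander, to be left alone: black tape-measure case, 70 x 40 x 65 mm tall.
- screwdriver: Bystander, to be left alone: screwdriver lying down, 160 mm long; origin at mid-length.
- carton: Bystander, to be left alone: small closed cardboard carton, 90 x 150 x 90 mm tall.
- tin: Bystander, to be left alone: closed round tin with a paper label, 66 mm across, 115 tall.
- mug: Bystander, to be left alone: white mug, 80 mm across, 95 tall.
- wrench: Bystander, to be left alone: steel wrench lying down, 200 mm long; origin at mid-length.
Not all that is in view belongs to the job. Leave any yellow look-alike of the cassette alone. Leave any red look-alike of the filter alone.

How it is judged:
By the outcome, as a careful person would: the job done as asked, in the order asked, and still so for the second after the job is handed in, with the robot touching nothing.
It also fails if it takes over 61 s, if anything falls off the work surface, if the arm or the gripper's body presses on something with over 40 N, if the wrist force passes 120 N, or if a joint passes its speed limit or range.

### The arm

A 6-joint arm with a two-finger parallel gripper is mounted at the origin on the work surface. World frame = base frame: x ahead of the robot, y to its left, z up, the work surface at z = 0. Lengths are in m, angles in rad, forces in N, time in s.
With the tool pointing down it reaches from about 0.35 to 0.8 m from the base axis. Payload 7.3 kg.
Tool frame: the origin (TCP) lies midway between the tips of the shut fingers; the grasp point (between the pads) lies 19 mm behind it; z points along the fingers, x is the direction in which the jaws open and shut, and the axes are right-handed (so a half turn about z gives the same grasp; the last joint's range is limited). The gripper opens to 85 mm and grips with 20 to 120 N. Pads are 22 mm wide; open, the fingers measure 114 mm over their backs; the gripper's body (76 mm by 85 mm) begins 54 mm behind the grasp point. The pads swing forward as they close: fully open they stand 13 mm farther back than shut.
Start: joints at [0.965, 0.342, 1.524, -0, 1.275, -0.146], TCP at [0.233, 0.471, 0.231] pointing down, gripper open.
Joint ranges: [-2.53, 2.53], [-0.77, 2.02], [0.04, 2.7], [-1, 4.14], [0.28, 2.66], [-3.11, 3.11]. Speed limits (rad/s): [2.57, 2.57, 3.14, 3.14, 3.14, 3.14].

### API

Orientations are given as a unit quaternion [x, y, z, w].
In Python, from workcell import readout, eyes, workorder gives the robot as it stands.
- The arm moves only by the tool move_arm, never from a script. Its argument "moves" is one flat list of numbers, 4 for each row, row after row: the shift along the world's x, y, z in mm, then the turn about the world's z in degrees. A call has exactly 5 rows; each row is the pose to reach, as a shift and turn from the pose commanded when the call began; what a row does not reach only later rows make up. A row lasts 1/10 s, in which the tool goes at most 50 mm and 8.59 degrees, less where a joint would pass 70% of its speed; a pose out of reach is approached as far as the arm can. A call with a gripper value outside its range is refused whole. "hand" is the gripper command: -1 is shut, 1 is fully open, values between are in proportion, set as the call begins (left out, the last holds). The fingers move at their own pace and stop on an object; "squeeze" is the grip in N (left out, the last holds). Time passes only in rows, so rows that repeat a pose let the fingers close, or fill a call up. It gives the time, the measured TCP pose, the force and the opening at its end, in the units of the state.
- readout.sense(): the state, without advancing time (a new reading comes with each control period).
- eyes.capture(name): name is "scene" or "top"; returns the picture (480x640x3 uint8, blue, green, red); there is no depth.
- eyes.camera_info(name): a dict with "camera_matrix" (3x3 intrinsics, pixels), "eye" and "attitude" of the camera in the world. Camera axes: x right, y down, z forward; pixel columns grow to the right and rows downward; lengths in m; the calibration is good to about 2 mm. A picture is of the moment at which its call begins. camera_info takes no time and is no camera call.
- workorder.hand_in(): hands the job in, once; it reports no verdict.
The state is a dict: "t": time; "joints": joint angles; "dq": joint speeds; "effort": joint torques, N m; "eef_pos": TCP position; "orientation": TCP orientation; "wrist_force": force on the tool from outside, world axes, zero at the start; "torque": the same for the moment, N m; "gripper_width": finger opening in m.
Only numpy, scipy, OpenCV 4.12 (cv2) and the standard library are available. Lean on these libraries where they do the work, as an engineer would, in place of code of your own. Each camera call takes 0.05 s, during which the arm holds its last target.

## Working session

There is one attempt and no reset: what is moved stays moved. The work goes in short steps, Python scripts to look and compute and a tool call to move; the robot and the scene stay as the last step left them, time stands still between calls to the robot, and variables do not carry over. Pictures are saved under pics/ and viewed, and the job is handed in when it is done.

Besides the shell and the picture viewer there is one more tool, called after "Emit:" as name(argument=value, ...) on one line, values as JSON. move_arm: Moves the arm, as the interface text tells. Its arguments: {"type":"object","properties":{"moves":{"type":"array"},"hand":{"type":"number"},"squeeze":{"type":"number"}},"required":["moves"]}

```bash
mkdir -p pics; ls; cat > h.py <<'E'
import numpy as np, cv2
from workcell import readout, eyes, workorder
from scipy.spatial.transform import Rotation as R
E
python3 - <<'E'
from h import *
print(readout.sense())
for n in("scene","top"):
    print(eyes.camera_info(n)); cv2.imwrite(f"pics/{n}0.png",eyes.capture(n))
E
```

```text
pics
{'t': 0.0, 'joints': array([ 9.65033567e-01,  3.42711266e-01,  1.52506151e+00, -1.10220030e-05,
        1.27538457e+00, -1.46003778e-01]), 'dq': array([-0.00077169,  0.0011209 , -0.00086365, -0.00019976,  0.00020518,
       -0.00084727]), 'effort': array([ 1.05058611e-03, -4.33676755e+01, -2.46013337e+01, -9.92427294e-05,
        7.91201106e-03, -1.85015949e-07]), 'eef_pos': array([0.23270397, 0.47014441, 0.23061638]), 'orientation': array([ 8.49625907e-01,  5.27385255e-01, -7.15554693e-04,  3.16335940e-04]), 'wrist_force': array([-0.96428161, -0.33971702, -0.15902026]), 'torque': array([ 0.00191162, -0.01057186, -0.00789053]), 'gripper_width': 0.08550909191109961}
{'camera_matrix': array([[561.25757598,   0.        , 313.99500486],
       [  0.        , 561.25757598, 229.58210579],
       [  0.        ,   0.        ,   1.        ]]), 'eye': array([1.36584219, 0.46765677, 1.40197021]), 'attitude': array([ 0.55933439,  0.77382434, -0.24565535, -0.16731525])}
{'camera_matrix': array([[600.99211246,   0.        , 319.62919197],
       [  0.        , 600.99211246, 240.65492695],
       [  0.        ,   0.        ,   1.        ]]), 'eye': array([0.39770797, 0.17582338, 1.4889647 ]), 'attitude': array([-0.7055602 ,  0.70678379, -0.03284883,  0.03952768])}
```

View pics/scene0.png

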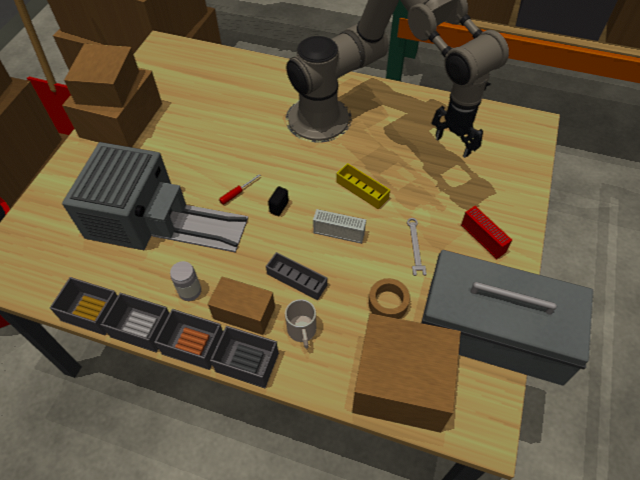

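View pics/top0.png

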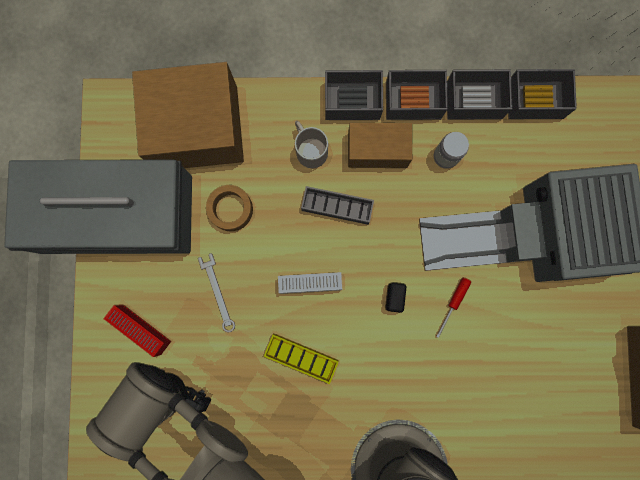

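Candidates in the top view: the filter is either the white block (310,283) or the red one (138,330), and white fits. The cassette is either the grey tray (337,205) or the yellow one (301,358), and grey fits. The cleaner is at the right with its tray from about (422,245) to (520,238). I'll confirm these in enlarged crops.

```bash
python3 - <<'E'
from h import *
im=cv2.imread("pics/top0.png")
cv2.imwrite("pics/c1.png",cv2.resize(im[175:305,265:385],None,fx=4.6,fy=4.6,interpolation=cv2.INTER_CUBIC))
cv2.imwrite("pics/c2.png",cv2.resize(im[180:290,410:570],None,fx=5,fy=5,interpolation=cv2.INTER_CUBIC))
E
```

```text
(no output)
```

View pics/c1.png

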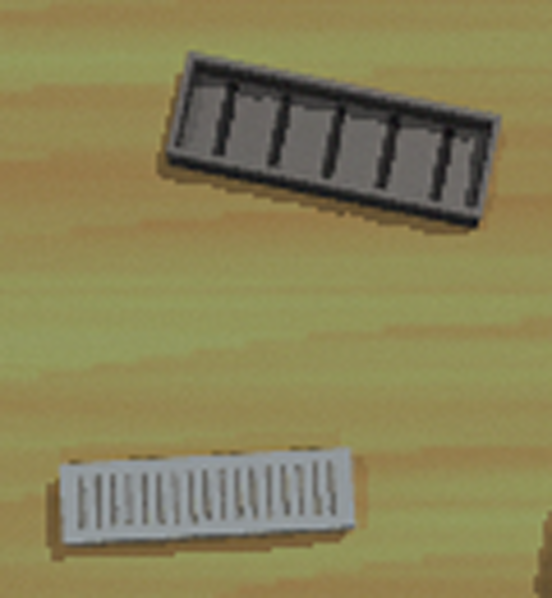

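View pics/c2.png

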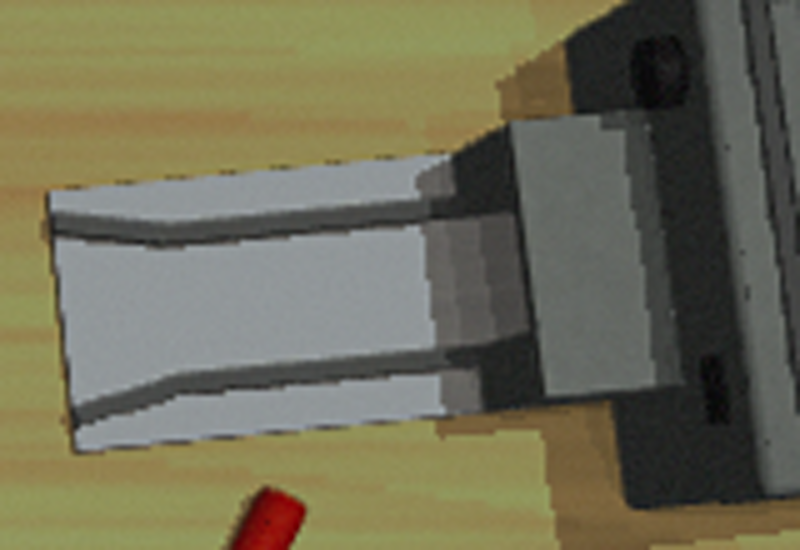

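```bash
python3 - <<'E'
from h import *
im=cv2.imread("pics/scene0.png")
cv2.imwrite("pics/c3.png",cv2.resize(im[195:305,255:375],None,fx=5,fy=5,interpolation=cv2.INTER_CUBIC))
cv2.imwrite("pics/c4.png",cv2.resize(im[175:265,130:260],None,fx=6,fy=6,interpolation=cv2.INTER_CUBIC))
im=cv2.imread("pics/top0.png")
cv2.imwrite("pics/c5.png",cv2.resize(im[180:230,295:380],None,fx=9,fy=9,interpolation=cv2.INTER_CUBIC))
cv2.imwrite("pics/c6.png",cv2.resize(im[265:300,270:350],None,fx=9,fy=9,interpolation=cv2.INTER_CUBIC))
E
```

```text
(no output)
```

View pics/c3.png

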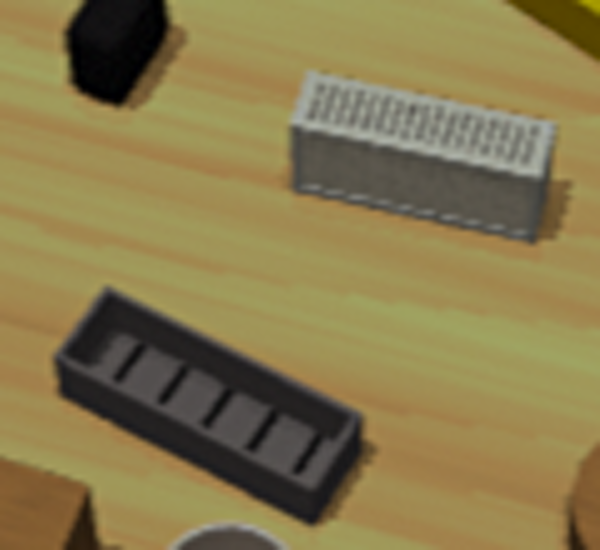

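View pics/c4.png

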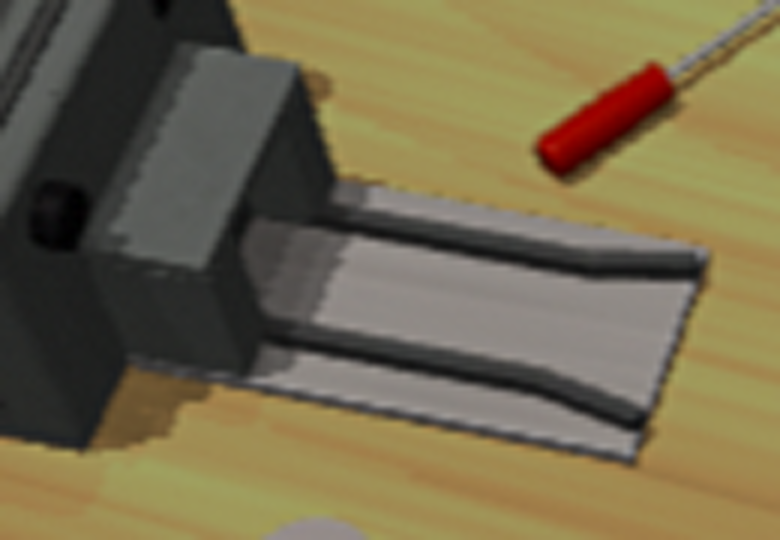

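View pics/c5.png

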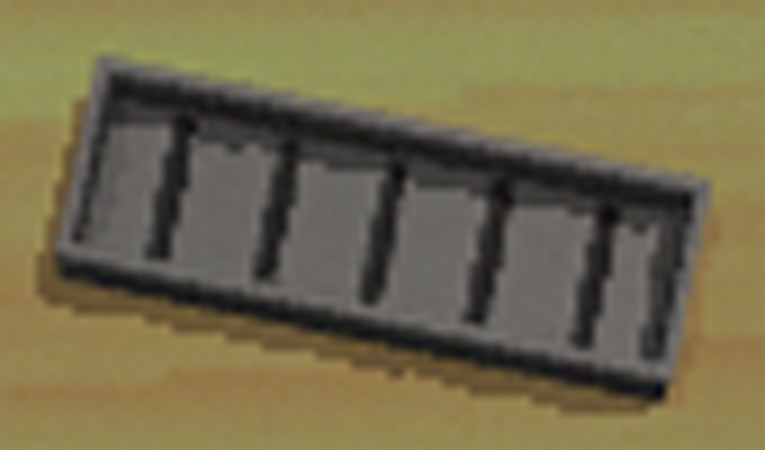

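View pics/c6.png

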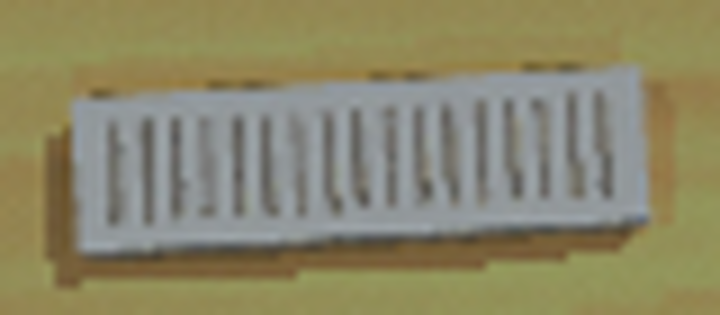

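```bash
cat >> h.py <<'E'
from scipy.optimize import least_squares
CI={n:eyes.camera_info(n) for n in("scene","top")}
def proj(n,P):
    c=CI[n]; Rc=R.from_quat(c["attitude"]).as_matrix()
    p=(np.atleast_2d(P)-c["eye"])@Rc; q=p@c["camera_matrix"].T
    return q[:,:2]/q[:,2:]
def crop(a,s,o): return (np.array(a,float)+.5)/s-.5+np.array(o)
def pose(L,x): # L local pts m ; x=[x,y,yaw]
    c,s=np.cos(x[2]),np.sin(x[2]); L=np.array(L)
    return np.c_[x[0]+c*L[:,0]-s*L[:,1], x[1]+s*L[:,0]+c*L[:,1], L[:,2]]
def fit(obs,x0):
    f=lambda x,o=obs: np.concatenate([(proj(n,pose(np.array(L)/1e3,x))-px).ravel() for n,L,px in o])
    for o in [obs]+[[q] for q in obs]:
        r=least_squares(lambda x:f(x,o),x0,loss="soft_l1"); rr=f(r.x,o)
        print([q[0] for q in o],(r.x[:2]*1e3).round(1),np.degrees(r.x[2]).round(2)); print("  res px",rr.reshape(-1,2).round(1).tolist())
def box(w,l,z): return [[w/2,l/2,z],[w/2,-l/2,z],[-w/2,-l/2,z],[-w/2,l/2,z]]
E
cat > m1.py <<'E'
from h import *
# top image: up=+x, left=+y
F=box(41,150,70); C=box(56,170,45)
print("filter"); fit([("top",F,crop([(73,97),(640,66),(648,218),(80,252)],9,(270,265))),
 ("scene",[F[3],F[2],F[1],F[0]][::1] and [[-20.5,-75,70],[-20.5,75,70],[20.5,75,70],[20.5,-75,70],[20.5,-75,0],[20.5,75,0]],crop([(312,72),(555,122),(545,178),(293,123),(295,190),(535,242)],5,(255,195)))],[.3,.2,0])
print("cassette"); fit([("top",C,crop([(100,57),(711,180),(668,375),(60,248)],9,(295,180))),
 ("scene",[[-28,-85,45],[-28,85,45],[28,85,45],[28,-85,45],[28,-85,0],[28,85,0]],crop([(107,288),(362,412),(317,492),(58,357),(60,393),(315,524)],5,(255,195)))],[.48,.13,-.2])
H=[[65,150,10],[-65,150,10],[65,-50,107],[-65,-50,107]]
print("cleaner"); fit([("top",H,crop([(48,190),(75,453),(512,120),(548,397)],5,(410,180))),
 ("scene",[H[1],H[0],H[3],H[2]],crop([(708,247),(635,460),(298,65),(203,270)],6,(130,175)))],[.4,-.2,0])
print(readout.sense()["eef_pos"], R.from_quat(readout.sense()["orientation"]).as_matrix().round(3).tolist())
E
python3 m1.py
```

```text
filter
['top', 'scene'] [444.8 213.8] 3.21
  res px [[-0.6, 0.2], [-0.2, -0.1], [-0.0, 0.4], [-0.6, 0.3], [-0.7, -0.5], [0.3, -0.0], [-0.7, -0.0], [-0.6, 0.2], [-0.6, 0.3], [-0.0, 0.5]]
['top'] [445.3 213. ] 3.16
  res px [[-0.3, -0.1], [0.2, -0.3], [0.3, 0.3], [-0.2, 0.1]]
['scene'] [444.1 214.8] 3.23
  res px [[-0.3, -0.6], [0.7, -0.1], [-0.3, -0.1], [-0.2, 0.1], [-0.2, 0.2], [0.4, 0.4]]
cassette
['top', 'scene'] [636.4 147.2] -11.81
  res px [[-0.6, -0.3], [-0.0, -0.1], [0.3, 0.6], [-0.9, 0.7], [-0.2, -0.8], [0.5, 0.1], [-0.7, -0.3], [-1.1, -0.0], [-0.1, 0.8], [-0.1, 0.9]]
['top'] [637.  146.5] -11.96
  res px [[-0.2, -0.6], [0.3, -0.2], [0.5, 0.5], [-0.6, 0.4]]
['scene'] [635.9 147.7] -11.74
  res px [[0.1, -0.9], [0.7, -0.0], [-0.4, -0.5], [-0.8, -0.1], [0.1, 0.7], [0.2, 0.8]]
cleaner
['top', 'scene'] [ 556.2 -212.6] 5.53
  res px [[-0.1, 0.1], [0.5, -0.4], [-0.6, -0.3], [-0.4, 0.0], [-0.1, -0.1], [-0.7, -0.7], [0.3, -0.5], [-0.1, -0.0]]
['top'] [ 555.8 -213. ] 5.39
  res px [[0.1, 0.1], [0.7, -0.3], [-0.3, -0.0], [-0.3, 0.3]]
['scene'] [ 557.5 -211.6] 5.84
  res px [[0.0, 0.1], [-0.4, -0.5], [0.3, -0.1], [0.1, 0.5]]
[0.23278344 0.47020275 0.23070252] [[0.444, 0.896, -0.001], [0.896, -0.444, -0.001], [-0.001, -0.0, -1.0]]
```

The crops confirm the white block and the grey tray. Both cameras agree to about 1.5 mm:

| Item | Position (mm) | Yaw |
|---|---|---|
| Filter | (445, 214) | 3.2° |
| Cassette | (636, 147) | -11.8° |
| Home | (556, -212) | 5.5° |

I'll go to the filter first.

Emit:
move_arm(moves=[27, -32, 0, -8, 54, -64, 0, -16, 81, -96, 0, -24, 108, -128, 0, -32, 135, -160, 0, -40], hand=1, squeeze=40)

```text
t: 0.6
eef_pos: [0.3686, 0.309, 0.2311]
orientation: [0.979, 0.202, -0.0, 0.0]
wrist_force: [0.8, -0.0, -0.1]
gripper_width: 0.0857
```

Emit:
move_arm(moves=[26, -32, -15, -8, 52, -64, -30, -16, 77, -96, -60, -20.4, 77, -96, -90, -20.4, 77, -96, -100, -20.4])

```text
t: 1.1
eef_pos: [0.4437, 0.2129, 0.1284]
orientation: [1.0, 0.027, -0.003, 0.001]
wrist_force: [0.3, 0.0, -0.9]
gripper_width: 0.0851
```

```bash
cat > s.py <<'E'
from h import *
import sys
n=sys.argv[1]
a=eyes.capture("top");b=eyes.capture("scene")
x0,y0,w=map(int,sys.argv[2].split(",")); 
x1,y1,w1=map(int,sys.argv[3].split(","))
A=cv2.resize(a[y0:y0+w,x0:x0+w],(400,400),interpolation=cv2.INTER_CUBIC);B=cv2.resize(b[y1:y1+w1,x1:x1+w1],(400,400),interpolation=cv2.INTER_CUBIC)
cv2.imwrite(f"pics/{n}.png",np.hstack([A,B])); cv2.imwrite(f"pics/{n}_top.png",a); cv2.imwrite(f"pics/{n}_scene.png",b)
s=readout.sense(); Rm=R.from_quat(s["orientation"]).as_matrix()
print(s["t"],(s["eef_pos"]*1e3).round(1),"yaw",np.degrees(np.arctan2(Rm[1,0],Rm[0,0])).round(2),"z",Rm[:,2].round(4),s["wrist_force"].round(1),s["gripper_width"])
E
python3 s.py a 240,200,140 270,150,140
```

```text
1.2 [443.8 214.4 130.1] yaw 3.27 z [-0.0037 -0.001  -1.    ] [-0.5 -0.2  0.5] 0.08541184436908679
```

View pics/a.png

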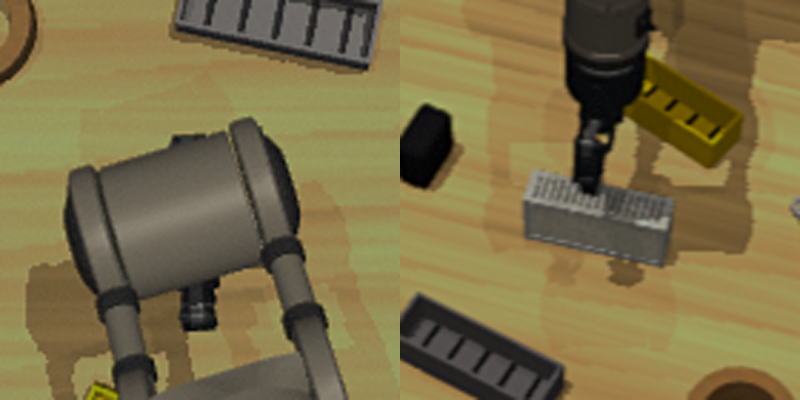

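The gripper stands over the filter at about (595,195) in the right half, jaws across its width. Next I descend and grip.

Emit:
move_arm(moves=[0, 0, -25, 0, 1, 0, -50, 0, 1, 0, -75, 0, 1, 0, -88, 0, 1, 0, -88, 0])

```text
t: 1.7
eef_pos: [0.4453, 0.2154, 0.0432]
orientation: [1.0, 0.029, -0.001, 0.0]
wrist_force: [-0.3, -0.2, 0.3]
gripper_width: 0.0855
```

Emit:
move_arm(moves=[0, 0, 0, 0, 0, 0, 0, 0, 0, 0, 0, 0, 0, 0, 0, 0, 0, 0, 0, 0], hand=-1, squeeze=40)

```text
t: 2.2
eef_pos: [0.4464, 0.2149, 0.0446]
orientation: [1.0, 0.028, 0.001, -0.0]
wrist_force: [-2.2, -0.1, 6.5]
gripper_width: 0.0403
```

Emit:
move_arm(moves=[0, 0, 0, 0, 0, 0, 0, 0, 0, 0, 0, 0, 0, 0, 0, 0, 0, 0, 0, 0])

```text
t: 2.7
eef_pos: [0.4464, 0.2149, 0.0446]
orientation: [1.0, 0.028, 0.001, -0.0]
wrist_force: [-1.9, 0.0, 5.9]
gripper_width: 0.04
```

```bash
python3 s.py b 240,200,140 270,150,140
```

```text
2.8 [446.4 214.9  44.6] yaw 3.26 z [ 1.8e-03  8.0e-04 -1.0e+00] [-2.3  0.2  5.4] 0.04015728549158
```

View pics/b.png

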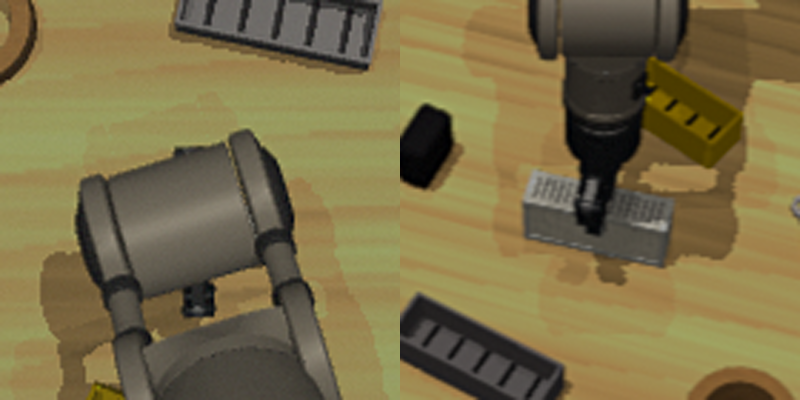

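Emit:
move_arm(moves=[0, 0, 5, 0, 0, 0, 15, 0, 0, 0, 35, 0, 0, 0, 55, 0, 0, 0, 75, 0])

```text
t: 3.3
eef_pos: [0.4459, 0.2144, 0.1198]
orientation: [1.0, 0.028, 0.0, 0.0]
wrist_force: [-0.5, 0.6, -1.5]
gripper_width: 0.0405
```

Emit:
move_arm(moves=[32, -11, 0, -3, 70, -25, 0, -6, 110, -39, 0, -9, 150, -53, 0, -12, 190, -67, 0, -15])

```text
t: 3.8
eef_pos: [0.6374, 0.1467, 0.1192]
orientation: [0.995, -0.103, 0.0, -0.0]
wrist_force: [-0.2, -0.1, -1.8]
gripper_width: 0.0404
```

Emit:
move_arm(moves=[0, 0, 0, 0, 0, 0, 0, 0, 0, 0, 0, 0, 0, 0, 0, 0, 0, 0, 0, 0])

```text
t: 4.3
eef_pos: [0.6353, 0.1481, 0.1189]
orientation: [0.995, -0.102, 0.0, -0.0]
wrist_force: [0.7, -0.4, -1.6]
gripper_width: 0.0403
```

```bash
python3 s.py c 270,140,120 240,190,120
```

```text
4.4 [635.6 148.  118.8] yaw -11.7 z [ 3.e-04  0.e+00 -1.e+00] [-0.7 -0.8 -0.3] 0.04030093737252665
```

View pics/c.png

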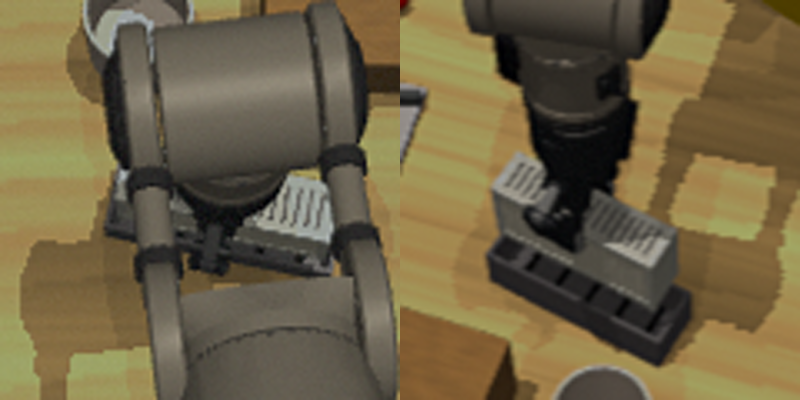

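The filter is held level over the cassette. I'll overlay the predicted outlines on the scene view to check alignment before lowering.

```bash
cat > ov.py <<'E'
from h import *
def overlay(img,n,items,off,w,wh,s):
    o=cv2.resize(img[off[1]:off[1]+wh,off[0]:off[0]+w],None,fx=s,fy=s,interpolation=cv2.INTER_CUBIC)
    for P,col in items:
        q=((proj(n,P)-off+.5)*s-.5); cv2.polylines(o,[np.round(q*16).astype(np.int32)],True,col,1,cv2.LINE_AA,shift=4)
    return o
E
python3 - <<'E'
from ov import *
im=cv2.imread("pics/c_scene.png"); y=np.radians(-11.75)
F=lambda z0,z:pose(np.array(box(41,150,0))/1e3+[0,0,z],z0)
fx=[.6356,.147,y]; cx=[.6364,.1472,y]
it=[(F(fx,.144),(0,255,0)),(F(fx,.074),(0,255,0)),(pose(np.array(box(56,170,45))/1e3,cx),(0,0,255)),(pose(np.array(box(48,162,45))/1e3,cx),(0,0,255)),(pose(np.array(box(56,170,0))/1e3,cx),(0,0,255))]
cv2.imwrite("pics/d.png",overlay(im,"scene",it,(260,225),100,80,8))
E
```

```text
(no output)
```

View pics/d.png

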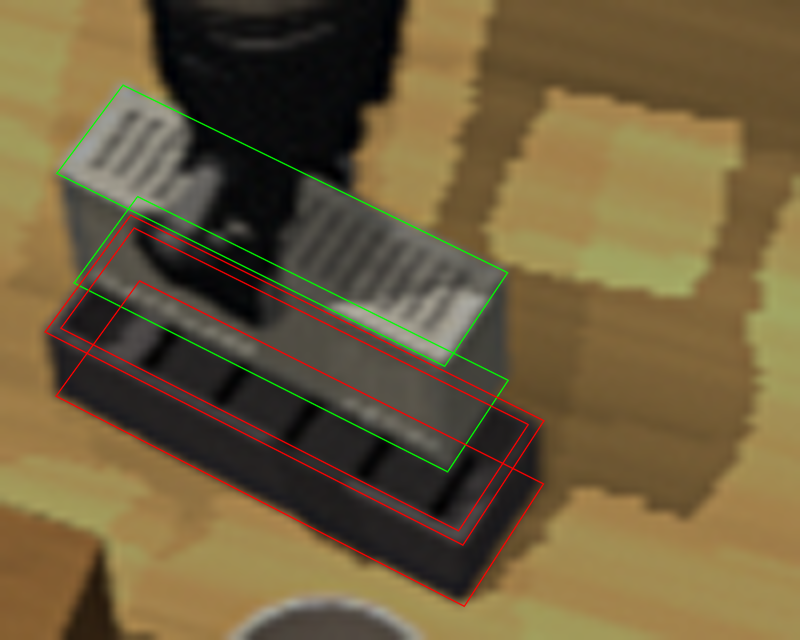

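Emit:
move_arm(moves=[0.5, 0, -8, 0, 0.5, 0, -16, 0, 0.5, 0, -24, 0, 0.5, 0, -32, 0, 0.5, 0, -36, 0])

```text
t: 4.9
eef_pos: [0.6359, 0.1474, 0.0807]
orientation: [0.995, -0.102, -0.001, 0.0]
wrist_force: [-0.7, 0.4, -2.5]
gripper_width: 0.0405
```

Emit:
move_arm(moves=[0, 0, -4, 0, 0, 0, -8, 0, 0, 0, -12, 0, 0, 0, -16, 0, 0, 0, -16, 0])

```text
t: 5.4
eef_pos: [0.6361, 0.1475, 0.0657]
orientation: [0.995, -0.102, -0.0, 0.0]
wrist_force: [-0.8, 0.5, -1.8]
gripper_width: 0.0404
```

Emit:
move_arm(moves=[0, 0, -4, 0, 0, 0, -8, 0, 0, 0, -12, 0, 0, 0, -15, 0, 0, 0, -15, 0])

```text
t: 5.9
eef_pos: [0.6361, 0.1475, 0.0506]
orientation: [0.995, -0.102, -0.0, 0.0]
wrist_force: [-0.0, 0.4, -1.5]
gripper_width: 0.0401
```

```bash
python3 s.py e 270,140,120 240,190,120
```

```text
6.0 [636.5 147.5  51.2] yaw -11.74 z [ 0. -0. -1.] [ 0.7  0.4 -2. ] 0.04048951727803467
```

View pics/e.png

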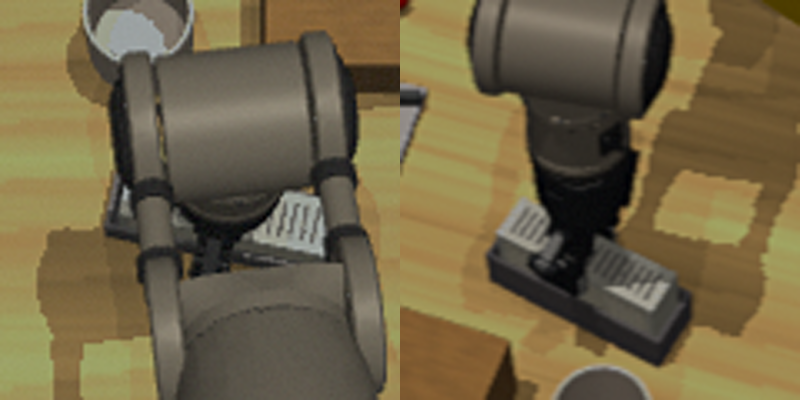

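Emit:
move_arm(moves=[0, 0, -0.5, 0, 0, 0, -1, 0, 0, 0, -1.5, 0, 0, 0, -2, 0, 0, 0, -2, 0])

```text
t: 6.5
eef_pos: [0.6365, 0.1475, 0.0497]
orientation: [0.995, -0.102, 0.0, -0.0]
wrist_force: [-0.6, -0.1, 1.8]
gripper_width: 0.0404
```

Contact is felt (wrist z from -2 to +1.8 N) at the expected floor height, so I release and rise.

Emit:
move_arm(moves=[0, 0, 0, 0, 0, 0, 0, 0, 0, 0, 0, 0, 0, 0, 0, 0, 0, 0, 0, 0], hand=1)

```text
t: 7.0
eef_pos: [0.6365, 0.1475, 0.0493]
orientation: [0.995, -0.102, 0.0, 0.0]
wrist_force: [0.0, 0.5, -0.6]
gripper_width: 0.0853
```

Emit:
move_arm(moves=[0, 0, 8, 0, 0, 0, 30, 0, -15, 0, 60, 0, -60, 0, 80, 0, -110, 0, 80, 0])

```text
t: 7.5
eef_pos: [0.5279, 0.1476, 0.1326]
orientation: [0.995, -0.103, 0.004, -0.001]
wrist_force: [1.5, -0.4, -0.7]
gripper_width: 0.0856
```

Emit:
move_arm(moves=[-30, 0, 0, 0, -60, 0, 0, 0, -90, 0, 0, 0, -90, 0, 0, 0, -90, 0, 0, 0])

```text
t: 8.0
eef_pos: [0.437, 0.1477, 0.1303]
orientation: [0.995, -0.102, 0.001, -0.0]
wrist_force: [1.0, -1.1, 0.2]
gripper_width: 0.0853
```

```bash
python3 s.py f 285,160,100 250,205,100
```

```text
8.1 [437.8 147.6 129.9] yaw -11.75 z [ 2.1e-03  3.0e-04 -1.0e+00] [-0.3  0.7  0.7] 0.0853816162227939
```

View pics/f.png

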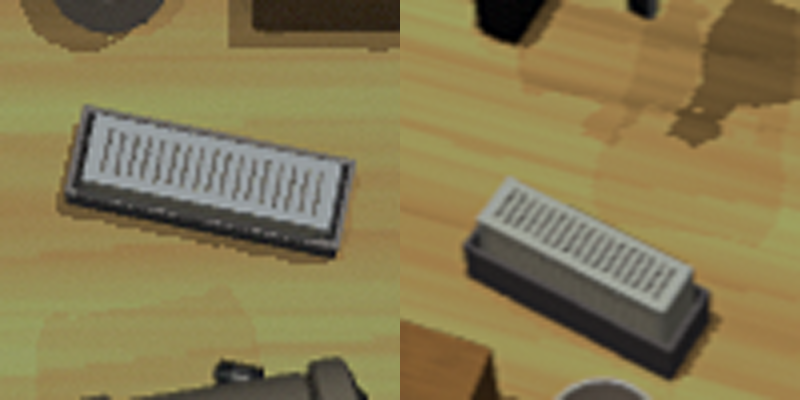

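The filter stands in the cassette with rim visible all round. I'll check its height with an overlay.

```bash
python3 - <<'E'
from ov import *
y=np.radians(-11.8); cx=[.6364,.1472,y]
B=lambda w,l,z:pose(np.array(box(w,l,z))/1e3,cx)
it=[(B(41,150,75),(0,255,0)),(B(41,150,85),(255,0,0)),(B(56,170,45),(0,0,255)),(B(56,170,0),(0,0,255))]
a=overlay(cv2.imread("pics/f_top.png"),"top",it,(295,175),85,60,8)
b=overlay(cv2.imread("pics/f_scene.png"),"scene",it,(260,240),85,65,8)
cv2.imwrite("pics/g1.png",a);cv2.imwrite("pics/g2.png",b)
E
```

```text
(no output)
```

View pics/g1.png

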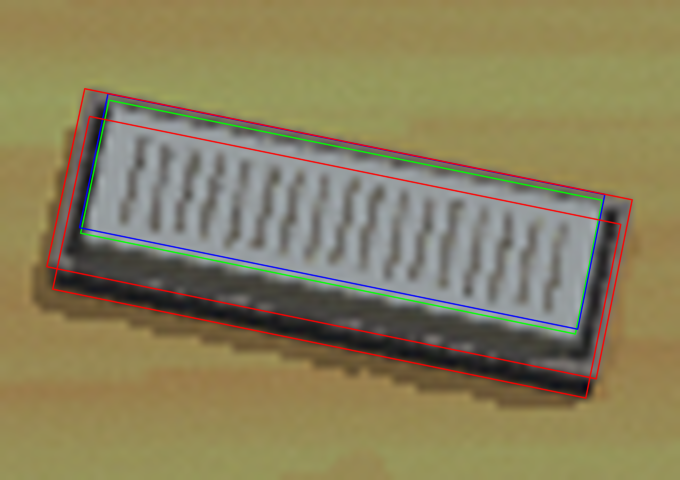

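View pics/g2.png

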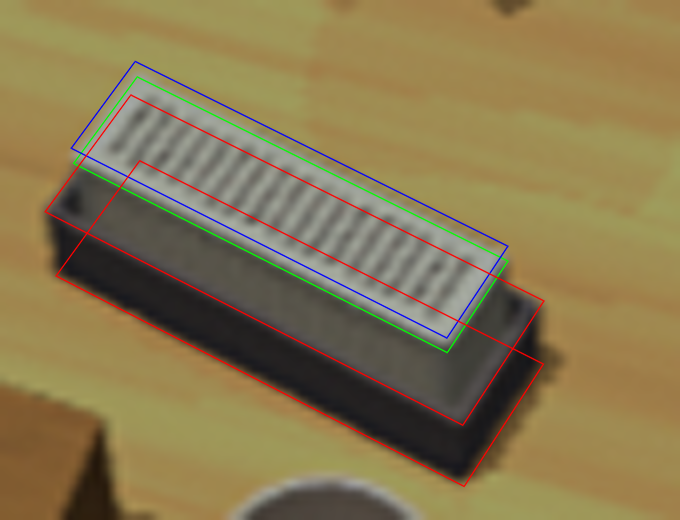

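```bash
python3 - <<'E'
from h import *
for px in [(312,167),(296,150),(312,130),(348,168),(410,168),(455,165)]:
    for z in(0,.09):
        c=CI["top"];d=R.from_quat(c["attitude"]).apply(np.linalg.inv(c["camera_matrix"])@[*px,1]); t=(z-c["eye"][2])/d[2]; print(px,z,((c["eye"]+t*d)*1e3).round()[:2])
E
```

```text
(312, 167) 0 [738. 209.]
(312, 167) 0.09 [717. 207.]
(296, 150) 0 [782. 249.]
(296, 150) 0.09 [758. 245.]
(312, 130) 0 [833. 209.]
(312, 130) 0.09 [807. 207.]
(348, 168) 0 [735. 118.]
(348, 168) 0.09 [714. 122.]
(410, 168) 0 [734. -38.]
(410, 168) 0.09 [714. -25.]
(455, 165) 0 [ 741. -151.]
(455, 165) 0.09 [ 721. -132.]
```

Emit:
move_arm(moves=[45, 4, 0, 0, 90, 9, 0, 0, 135, 14, 0, 0, 180, 19, 0, 0, 203, 19, -10, 0])

```text
t: 8.6
eef_pos: [0.6443, 0.1667, 0.1199]
orientation: [0.995, -0.103, 0.003, -0.001]
wrist_force: [0.1, -0.4, 0.4]
gripper_width: 0.0854
```

Emit:
move_arm(moves=[0, 0, -5, 0, 0, 0, -10, 0, 0, 0, -20, 0, 0, 0, -20, 0, 0, 0, -20, 0])

```text
t: 9.1
eef_pos: [0.6389, 0.1666, 0.0995]
orientation: [0.995, -0.102, -0.0, 0.0]
wrist_force: [-0.7, 0.2, 0.1]
gripper_width: 0.0853
```

```bash
python3 s.py i 270,140,120 240,190,120
```

```text
9.2 [639.5 166.6 100.1] yaw -11.73 z [ 1.1e-03  1.0e-04 -1.0e+00] [-0.7 -0.7  0.5] 0.08565333436192613
```

View pics/i.png

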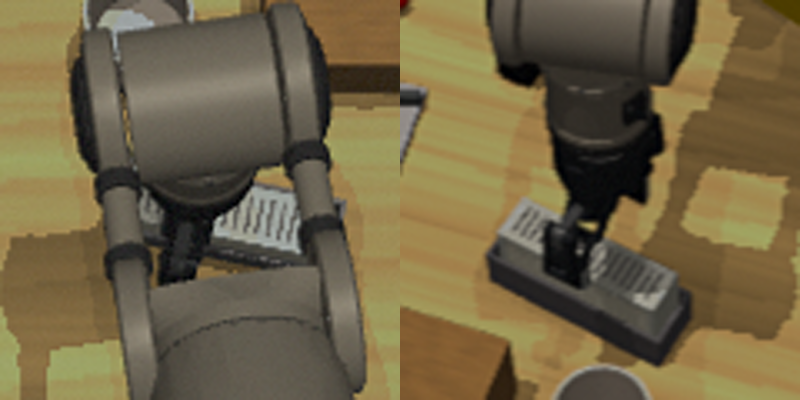

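Emit:
move_arm(moves=[0.5, 0, -15, 0, 0.5, 0, -30, 0, 0.5, 0, -45, 0, 0.5, 0, -58, 0, 0.5, 0, -66, 0])

```text
t: 9.7
eef_pos: [0.639, 0.1663, 0.0309]
orientation: [0.995, -0.102, -0.001, 0.0]
wrist_force: [0.2, 0.2, 0.8]
gripper_width: 0.0852
```

Emit:
move_arm(moves=[0, 0, -7, 0, 0, 0, -14, 0, 0, 0, -20, 0, 0, 0, -20, 0, 0, 0, -20, 0])

```text
t: 10.2
eef_pos: [0.6401, 0.1665, 0.0135]
orientation: [0.995, -0.102, 0.0, -0.0]
wrist_force: [1.0, 0.5, -1.1]
gripper_width: 0.0854
```

Emit:
move_arm(moves=[0, 0, 0, 0, 0, 0, 0, 0, 0, 0, 0, 0, 0, 0, 0, 0, 0, 0, 0, 0], hand=-1, squeeze=60)

```text
t: 10.7
eef_pos: [0.6406, 0.1666, 0.0142]
orientation: [0.995, -0.102, 0.001, -0.0]
wrist_force: [0.8, -0.4, 6.7]
gripper_width: 0.055
```

Emit:
move_arm(moves=[0, 0, 0, 0, 0, 0, 0, 0, 0, 0, 0, 0, 0, 0, 0, 0, 0, 0, 0, 0])

```text
t: 11.2
eef_pos: [0.6406, 0.1666, 0.0142]
orientation: [0.995, -0.102, 0.001, -0.0]
wrist_force: [0.5, -0.5, 6.3]
gripper_width: 0.055
```

```bash
python3 s.py j 270,140,120 240,190,120
```

```text
11.3 [640.6 166.6  14.2] yaw -11.74 z [ 1.8e-03  2.0e-04 -1.0e+00] [-0.2 -0.4  5.5] 0.05507761167346869
```

View pics/j.png

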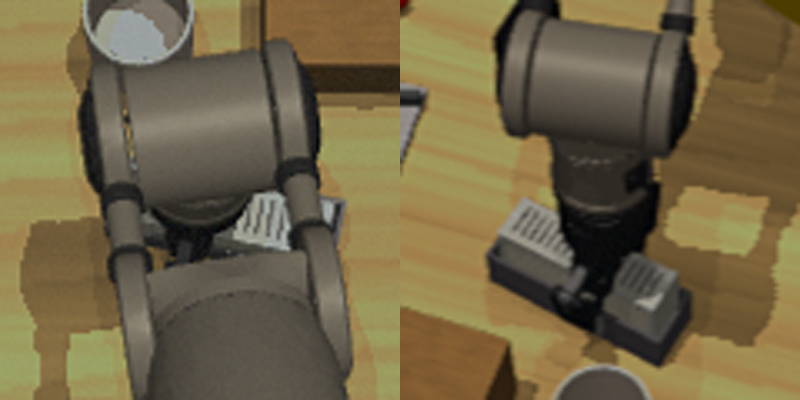

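Gripped at 55 mm. I'll lift and carry the cassette to 55 mm in front of home: TCP target (549, -138), turn +17.2°.

Emit:
move_arm(moves=[0, 0, 5, 0, 0, 0, 15, 0, 0, 0, 30, 0, 0, 0, 50, 0, 0, 0, 70, 0])

```text
t: 11.8
eef_pos: [0.6398, 0.1665, 0.0847]
orientation: [0.995, -0.102, -0.0, 0.0]
wrist_force: [0.6, 0.8, -3.5]
gripper_width: 0.0552
```

```bash
python3 s.py k 270,140,120 240,190,120
```

```text
11.9 [642.  166.9  87.4] yaw -11.74 z [ 6.9e-03  9.0e-04 -1.0e+00] [ 0.4 -0.6 -3.8] 0.05512796126737033
```

View pics/k.png

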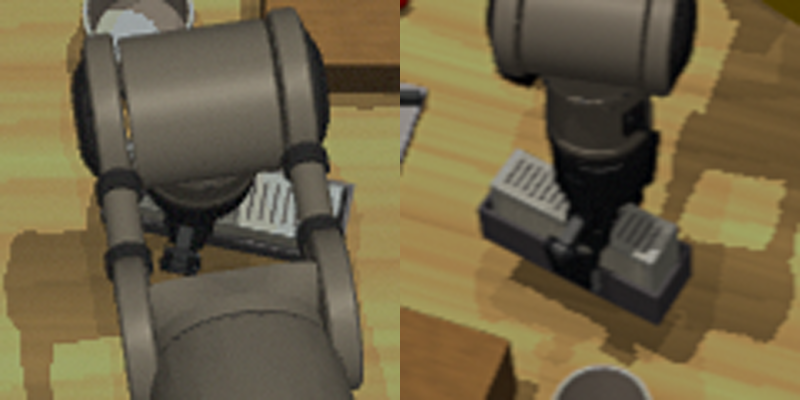

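The cassette and filter lifted level as one unit. Next I carry it over.

Emit:
move_arm(moves=[-6, -20, 5, 1, -14, -50, 10, 3, -23, -80, 10, 5, -32, -110, 10, 7, -41, -140, 10, 9])

```text
t: 12.4
eef_pos: [0.598, 0.0255, 0.0928]
orientation: [1.0, -0.023, -0.001, -0.0]
wrist_force: [-0.2, -0.5, -4.0]
gripper_width: 0.0548
```

Emit:
move_arm(moves=[-10, -35, 0, 2, -20, -70, 0, 4, -30, -105, 0, 6, -40, -130, 0, 7.2, -50, -150, 0, 8.2])

```text
t: 12.9
eef_pos: [0.548, -0.1251, 0.0928]
orientation: [0.999, 0.047, -0.0, -0.0]
wrist_force: [0.8, 0.2, -3.8]
gripper_width: 0.0552
```

Emit:
move_arm(moves=[0, 0, 0, 0, 0, 0, 0, 0, 0, 0, 0, 0, 0, 0, 0, 0, 0, 0, 0, 0])

```text
t: 13.4
eef_pos: [0.5492, -0.1227, 0.0933]
orientation: [0.999, 0.048, 0.0, -0.0]
wrist_force: [0.1, 0.6, -4.5]
gripper_width: 0.0549
```

```bash
python3 s.py l 405,160,140 110,150,140
```

```text
13.5 [ 549.2 -123.    93.3] yaw 5.51 z [ 1.e-04  0.e+00 -1.e+00] [ 0.5 -0.3 -3.9] 0.05521421754071082
```

View pics/l.png

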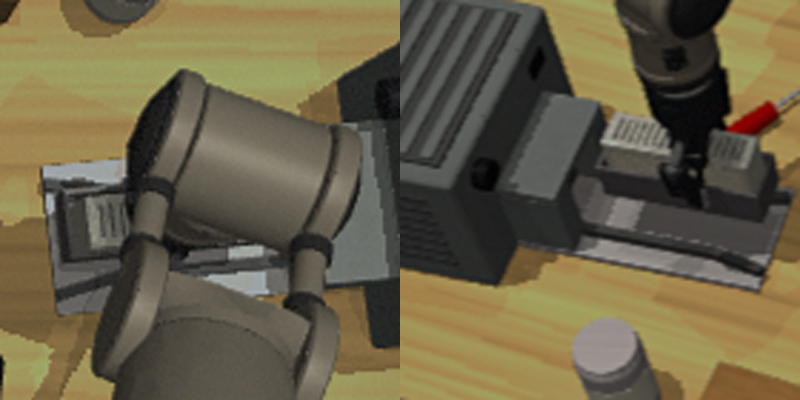

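```bash
python3 - <<'E'
from ov import *
def M(hx):
    P=lambda L:pose(np.array(L)/1e3,hx)
    it=[(P([[65,150,10],[-65,150,10],[-65,-50,10],[65,-50,10]]),(0,0,255)),(P([[65,-50,107],[-65,-50,107],[-65,-103,107],[65,-103,107]]),(0,255,0))]
    for s in(1,-1): it+=[(P([[s*32,-50,22],[s*32,100,22],[s*43,150,22],[s*53,150,22],[s*42,100,22],[s*42,-50,22]]),(255,0,0))]
    return it
for n,nm,off,w,h in(("top","top0",(415,185),125,95),("scene","scene0",(135,175),120,90)):
    im=cv2.imread(f"pics/{nm}.png")
    cv2.imwrite(f"pics/m_{n}.png",overlay(im,n,M([.5562,-.2126,np.radians(5.53)]),off,w,h,6.4))
E
```

View pics/m_top.png

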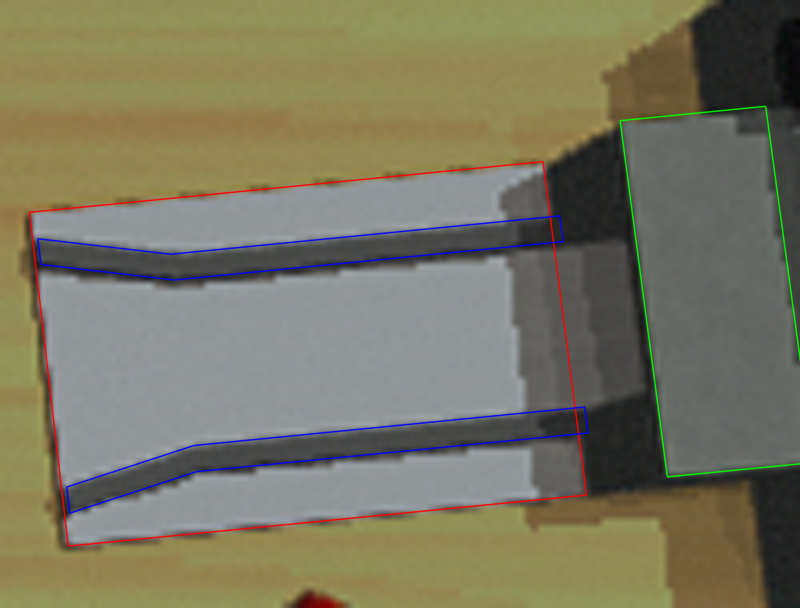

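View pics/m_scene.png

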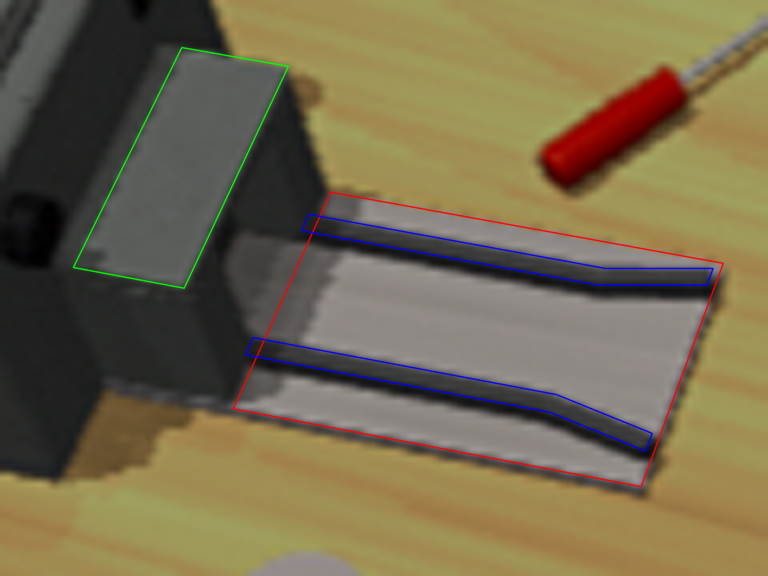

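The tray model fits both views to under 1 px. I shift 17 mm in -y, lower to just above the rails and check there.

Emit:
move_arm(moves=[0, -9, -5, 0, 0, -17, -15, 0, 0, -17, -30, 0, 0, -17, -43, 0, 0, -17, -50, 0])

```text
t: 14.0
eef_pos: [0.548, -0.1407, 0.0413]
orientation: [0.999, 0.047, -0.001, -0.001]
wrist_force: [-0.1, -0.5, -3.5]
gripper_width: 0.0553
```

Emit:
move_arm(moves=[0, 0, 0, 0, 0, 0, 0, 0, 0, 0, 0, 0, 0, 0, 0, 0, 0, 0, 0, 0])

```text
t: 14.5
eef_pos: [0.5493, -0.1405, 0.0438]
orientation: [0.999, 0.048, 0.0, 0.0]
wrist_force: [0.1, -0.2, -3.9]
gripper_width: 0.0553
```

```bash
python3 s.py n 405,160,140 110,150,140; python3 - <<'E'
from ov import *
h=[.5562,-.2126,np.radians(5.53)]
s=readout.sense(); p=s["eef_pos"]; c=p[:2]-.01985*np.array([-np.sin(h[2]),np.cos(h[2])]); d=c-np.array(h[:2])
R2=np.array([[np.cos(h[2]),np.sin(h[2])],[-np.sin(h[2]),np.cos(h[2])]]); print("cassette in cleaner frame mm",(R2@d*1e3).round(1),"bottom",(p[2]-.0142)*1e3)
zb=p[2]-.0142; cx=[*c,h[2]]
P=lambda w,l,z:pose(np.array(box(w,l,0))/1e3+[0,0,z],cx)
it=[(P(56,170,zb),(0,0,255)),(P(56,170,zb+.045),(0,0,255)),(P(41,150,zb+.075),(0,255,0))]
cv2.imwrite("pics/o.png",overlay(cv2.imread("pics/n_scene.png"),"scene",it,(140,175),120,90,6.4))
cv2.imwrite("pics/o2.png",overlay(cv2.imread("pics/n_top.png"),"top",it,(415,185),125,95,6.4))
E
```

```text
14.6 [ 549.1 -140.5   43.6] yaw 5.46 z [ 6.e-04 -2.e-04 -1.e+00] [-0.4  0.7 -3.5] 0.05513274243402943
cassette in cleaner frame mm [-0.1 52.6] bottom 29.430779882629455
```

View pics/o.png

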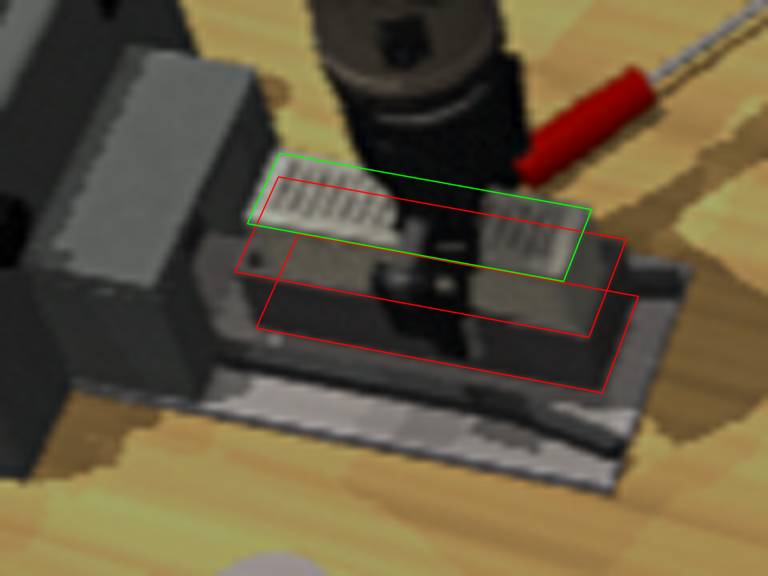

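View pics/o2.png

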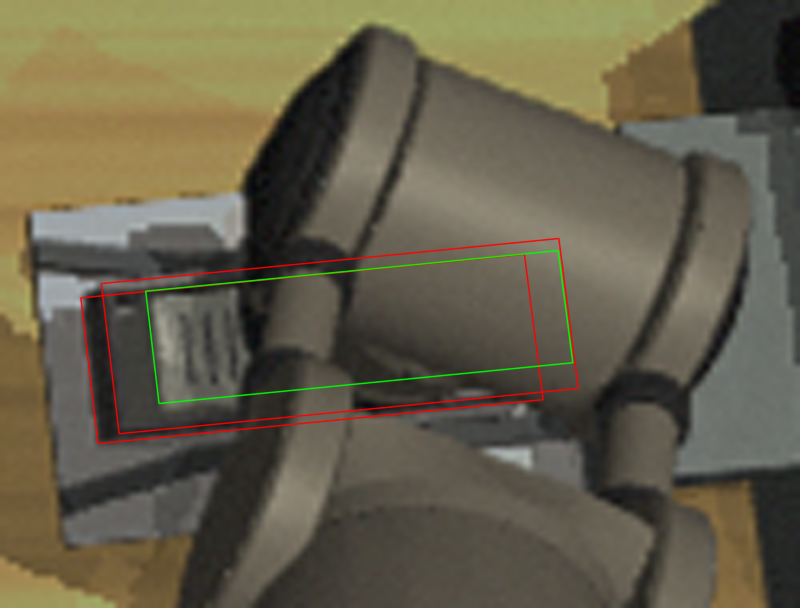

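Alignment is within about 1 mm. Next I lower the last 19 mm onto the tray floor.

Emit:
move_arm(moves=[0, 0, -5, 0, 0, 0, -10, 0, 0, 0, -14, 0, 0, 0, -17, 0, 0, 0, -17, 0])

```text
t: 15.1
eef_pos: [0.5486, -0.1404, 0.0256]
orientation: [0.999, 0.048, -0.001, -0.0]
wrist_force: [-0.0, -0.1, -4.0]
gripper_width: 0.055
```

Emit:
move_arm(moves=[0, 0, -0.5, 0, 0, 0, -1, 0, 0, 0, -1.5, 0, 0, 0, -2, 0, 0, 0, -2, 0])

```text
t: 15.6
eef_pos: [0.549, -0.1405, 0.0244]
orientation: [0.999, 0.048, 0.0, 0.0]
wrist_force: [0.3, 0.5, -3.7]
gripper_width: 0.0551
```

Emit:
move_arm(moves=[0, 0, -0.5, 0, 0, 0, -1, 0, 0, 0, -1.5, 0, 0, 0, -1.5, 0, 0, 0, -1.5, 0])

```text
t: 16.1
eef_pos: [0.549, -0.1405, 0.0242]
orientation: [0.999, 0.048, 0.0, 0.0]
wrist_force: [-5.1, 1.5, 7.8]
gripper_width: 0.0553
```

The cassette is down: the TCP is at 24.2 mm, so its underside is at 10.0 mm, matching the tray floor. I'll ease up 1 mm and slide along (0.096, -0.995).

Emit:
move_arm(moves=[0, 0, 1, 0, 0.4, -4, 1, 0, 1, -10, 1, 0, 1.6, -16, 1, 0, 2, -20, 1, 0])

```text
t: 16.6
eef_pos: [0.5514, -0.1607, 0.0241]
orientation: [0.999, 0.047, 0.0, -0.0]
wrist_force: [-0.4, 5.5, 4.2]
gripper_width: 0.0549
```

Emit:
move_arm(moves=[0.4, -4, 0, 0, 0.9, -9, 0, 0, 1.4, -14, 0, 0, 1.9, -19, 0, 0, 2.2, -22, 0, 0])

```text
t: 17.1
eef_pos: [0.5535, -0.1827, 0.0242]
orientation: [0.999, 0.047, 0.0, -0.0]
wrist_force: [-0.6, 6.1, 5.2]
gripper_width: 0.0552
```

Emit:
move_arm(moves=[0.2, -2, 0, 0, 0.4, -4, 0, 0, 0.6, -6, 0, 0, 0.7, -7, 0, 0, 0.8, -8, 0, 0])

```text
t: 17.6
eef_pos: [0.5543, -0.1904, 0.0242]
orientation: [0.999, 0.048, 0.0, -0.0]
wrist_force: [-0.7, 6.5, 4.9]
gripper_width: 0.0553
```

Emit:
move_arm(moves=[0, -0.5, 0, 0, 0.1, -1, 0, 0, 0.1, -1.5, 0, 0, 0.2, -2, 0, 0, 0.2, -2, 0, 0])

```text
t: 18.1
eef_pos: [0.5544, -0.1922, 0.0242]
orientation: [0.999, 0.048, 0.0, -0.0]
wrist_force: [-0.8, 6.1, 5.4]
gripper_width: 0.0549
```

Emit:
move_arm(moves=[0, -0.5, 0, 0, 0.1, -1, 0, 0, 0.1, -1.5, 0, 0, 0.2, -2, 0, 0, 0.2, -2, 0, 0])

```text
t: 18.6
eef_pos: [0.5544, -0.1923, 0.0242]
orientation: [0.999, 0.048, -0.0, -0.002]
wrist_force: [-0.4, 14.6, 7.7]
gripper_width: 0.0552
```

The stop is met: force rose to 14.6 N with no travel, and TCP y of -192.3 is within 0.5 mm of the expected -192.8. I release.

Emit:
move_arm(moves=[0, 0, 0, 0, 0, 0, 0, 0, 0, 0, 0, 0, 0, 0, 0, 0, 0, 0, 0, 0], hand=1)

```text
t: 19.1
eef_pos: [0.5543, -0.1949, 0.0237]
orientation: [0.999, 0.047, 0.0, 0.0]
wrist_force: [-0.0, 0.6, 0.3]
gripper_width: 0.0851
```

Emit:
move_arm(moves=[0, 0, 8, 0, 0, 2, 25, 0, 0, 4, 50, 0, 0, 20, 85, 0, 0, 50, 120, 0])

```text
t: 19.6
eef_pos: [0.5542, -0.1455, 0.1453]
orientation: [0.999, 0.046, 0.0, 0.0]
wrist_force: [1.0, 1.1, -0.2]
gripper_width: 0.0853
```

Emit:
move_arm(moves=[-20, 45, 0, 0, -50, 90, 0, 0, -80, 135, 0, 0, -100, 180, 0, 0, -100, 200, 0, 0])

```text
t: 20.1
eef_pos: [0.4515, 0.0579, 0.1445]
orientation: [0.999, 0.048, -0.0, -0.0]
wrist_force: [1.4, -1.1, -0.3]
gripper_width: 0.0851
```

```bash
python3 s.py p 405,160,140 110,150,140; python3 - <<'E'
from ov import *
h=[.5562,-.2126,np.radians(5.53)]
P=lambda w,l,z:pose(np.array(box(w,l,z))/1e3,h)
it=[(P(56,170,55),(0,0,255)),(P(41,150,85),(0,255,0))]
a=overlay(cv2.imread("pics/p_scene.png"),"scene",it,(145,175),100,90,6)
b=overlay(cv2.imread("pics/p_top.png"),"top",it,(415,185),125,95,6.4)
cv2.imwrite("pics/q1.png",a);cv2.imwrite("pics/q2.png",b)
E
```

```text
20.2 [453.5  58.2 144.8] yaw 5.68 z [ 1.1e-03  5.0e-04 -1.0e+00] [-0.8 -1.  -0. ] 0.08531272853450923
```

View pics/q1.png

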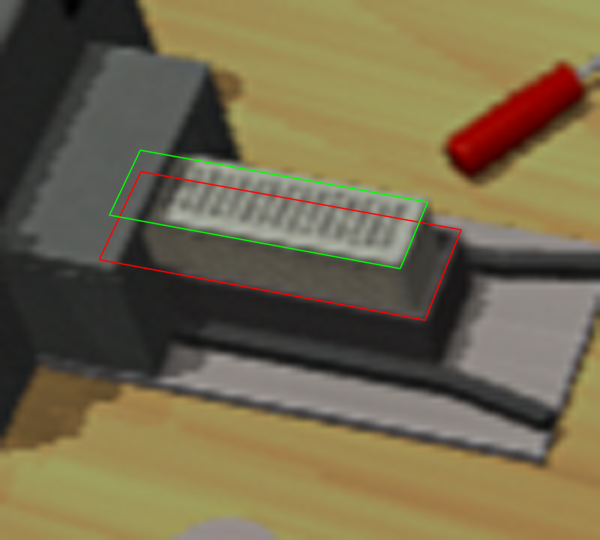

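View pics/q2.png

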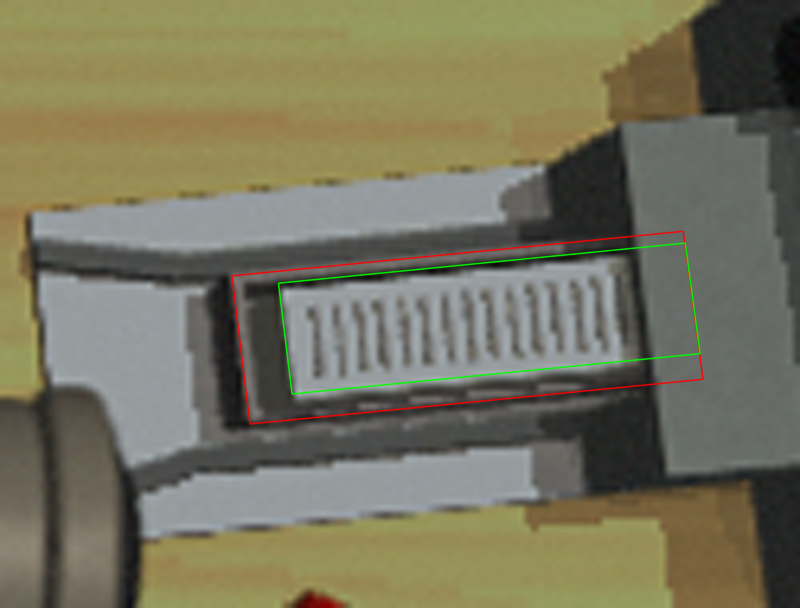

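View pics/p_scene.png

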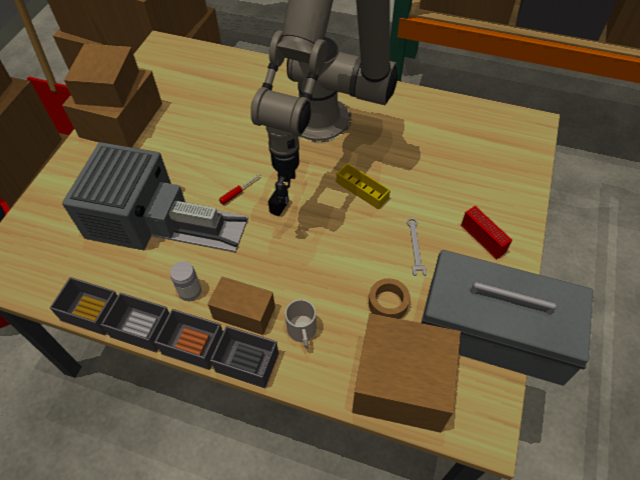

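The rear ends of both outlines match the home pose in both views. A last check that the bystanders haven't moved, then I hand in.

```bash
python3 - <<'E'
from h import *
a=cv2.imread("pics/top0.png");b=cv2.imread("pics/p_top.png");d=cv2.absdiff(a,b).max(2)
v=np.hstack([b[100:390,90:490]]);cv2.imwrite("pics/r.png",cv2.resize(v,None,fx=2,fy=2))
for k,(x,y) in dict(mug=(312,147),carton=(380,145),tin=(453,148),roll=(229,208),wrench=(220,293),red=(138,330),yellow=(301,358),tm=(396,297),sd=(453,307)).items(): print(k,(d[y-25:y+25,x-30:x+30]>50).sum())
E
```

```text
mug 0
carton 0
tin 0
roll 0
wrench 0
red 0
yellow 245
tm 1144
sd 517
```

View pics/r.png

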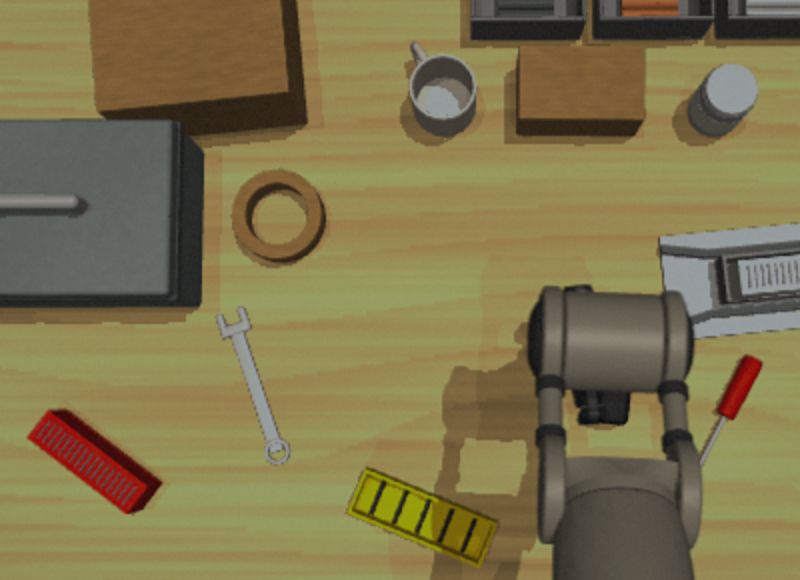

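Six bystanders show no change. The tape measure is hidden behind the arm, so I'll move clear and check it.

Emit:
move_arm(moves=[0, 40, 10, 0, 0, 80, 20, 0, 0, 120, 30, 0, 0, 160, 40, 0, 0, 190, 50, 0])

```text
t: 20.7
eef_pos: [0.4548, 0.247, 0.1948]
orientation: [0.999, 0.048, 0.001, -0.0]
wrist_force: [0.3, 0.0, -0.4]
gripper_width: 0.0856
```

Emit:
move_arm(moves=[0, 0, 0, 0, 0, 0, 0, 0, 0, 0, 0, 0, 0, 0, 0, 0, 0, 0, 0, 0])

```text
t: 21.2
eef_pos: [0.4545, 0.2445, 0.1937]
orientation: [0.999, 0.047, -0.0, 0.0]
wrist_force: [-0.5, 0.2, 0.1]
gripper_width: 0.0853
```

```bash
python3 - <<'E'
from h import *
for n in("top","scene"):
    b=eyes.capture(n);cv2.imwrite(f"pics/z_{n}.png",b);a=cv2.imread(f"pics/{n}0.png");d=cv2.absdiff(a,b).max(2)
    K=dict(tm=(396,297,18),sd=(453,307,28)) if n=="top" else dict(tm=(279,200,14),sd=(240,189,22),yellow=(362,186,25))
    for k,(x,y,r) in K.items(): print(n,k,(d[y-r:y+r,x-r:x+r]>50).sum())
E
```

```text
top tm 0
top sd 0
scene tm 0
scene sd 0
scene yellow 994
```

View pics/z_top.png

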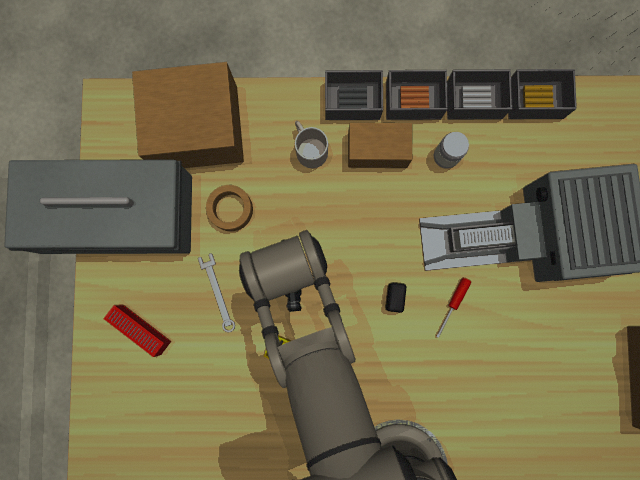

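The tape measure (396,297) and screwdriver (453,307) haven't moved, and the cassette sits under the hood at (485,237). The yellow tray only shows the arm and its shadow over it. Handing in.

```bash
python3 -c "
from workcell import workorder
print(workorder.hand_in())"
```

```text
the job is handed in; nothing more can be done
None
```

The filter change is done and handed in, with the robot's clock at about 21 s of the 61 s allowed. I stood the white filter in the grey cassette on the bench. I then carried the two as one unit to the tray, set them down about 53 mm in front of home, slid them under the hood and let go.

- **Filter seating:** after release, the filter's top matched the fully seated height of 75 mm in both camera views.
- **Cassette home:** at the stop the force rose from about 6 to 14.6 N with no further travel. The gripper was within 0.5 mm of the position expected for fully home. After release the cassette's outline matched the home pose in both views.
- **Bystanders:** comparing pictures before and after showed no change in the mug, carton, tin, tape roll, wrench, red block, tape measure or screwdriver.
- **Yellow tray:** the comparison flagged differences there. In the pictures these are the arm and its shadow, and the arm only passed high above it, so I take it as unmoved. I did not get a fully clear view of it at the end.

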